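Press a coupon home with a bench locking clamp and release it

TASK

The iron coupon sits only part of the way into the spring channel of the bench locking pliers. Squeeze the pliers shut by pushing the upper handle, on its thumb pad only, gently down until it snaps over centre, so that the jaw drives the coupon fully home and stays locked by itself for a moment with your hand off it; then press the release lever at the tail so that the pliers spring open, and leave the coupon home and the things around undisturbed. Do not force the pliers beyond their stop, and do not push the coupon with the fingers.

Things in the scene. Friction and masses are not known exactly. Their poses are not given: they have to be found in the camera images.
- clamp: locking pliers lying on a dark steel bed 306x60x10 mm bolted to the bench. Origin: on the bench below the upper handle's pivot. Own x runs along the pliers from the handle tail (-x) to jaw and channel (+x), y across, z up. Over 30 N on any part is forcing them.
- handle_pivot (a point): pivot of the upper handle, 45 mm above the bench at clamp x 0. The handle is a flat steel bar 24 mm wide, 11 mm thick, reaching 148 mm back from here; its tail stands up by 0.505 rad when open and the bar is level at its hard stop. Springs open if let go before centre; beyond it stays down by itself.
- pad_shut (a point): fixed point where the bar's top face below the thumb pad comes to when shut: clamp x -130, z 51 mm. The round rubber pad (34 mm wide, 8 thick) is on a screw stem on the bar; its top stands 8 to 36 mm above the bar's top face, set anew each time, not reported: feel for it. The pad travels down about 60 mm, moving back 23 to 36 mm.
- pad_open (a point): fixed point near the pad's top centre with the pliers open: clamp x -100, z 132 mm (true: x -94 to -107, z 119 to 145). Pushing the pad shut takes 2 to 10 N; 3 to 4 mm before the hard stop it goes over centre and slack, then meets the stop: a push that has risen past 14 N is at the stop.
- release_tab (a point): centre of the top of the release lever's ribbed steel tab, 34 mm (along x) by 24 mm, at the very tail of the pliers, at x -193 mm, y 0, 44 mm above the bench. Pressing it down to its hard stop, 10 mm (4 to 9 N), while it drifts 5 mm further back (-x), lifts the locked handle back over centre, the handle springs up by itself, and the tab springs back when let go.
- release (a joint): turn of the release lever: 0 at rest, grows as its tab is pressed down, 0.32 at its stop (rad)
- jaw_face (a point): front of the black sprung pad at the tip of the moving jaw; in the clamp's frame at x about 58 mm with the pliers open, and about 70 mm when closed on a coupon that is home
- coupon: iron coupon, bar 45x18x16 mm, lying in the aluminium channel, under its two lips, with its length (own y) along the clamp's x; origin: centre of its underside, on the bed 10 mm above the bench. The channel's end wall has its face at clamp x 115 mm; home means the origin is at clamp x 92.5 mm; it starts 5 to 8 mm short of that. A leaf spring in the channel drags on it with about 10 N.
- etchant: brown dropper bottle 33x34x102 mm, a bystander; origin centre of its underside
- lens_can: grey can with black lid 38x38x54 mm, a bystander; origin centre of its underside
- slide_box: small slide box 30x82x36 mm, a bystander; origin centre of its underside
- jawpad: the black sprung pad at the tip of the moving jaw, a roller 16 mm in diameter and 16 mm wide; its origin is 18 mm behind its front point (jaw_face); it presses the coupon with 30 to 45 N when locked

How it is judged:
By the outcome, as a careful person would: the job done as asked, in the order asked, and still so for the second after the job is handed in, with the robot touching nothing.
It also fails if it takes over 45 s, if anything falls off the work surface, if the arm or the gripper's body presses on something with over 40 N, if the wrist force passes 120 N, or if a joint passes its speed limit or range.

ROBOT

A 6-joint arm with a two-finger parallel gripper is mounted at the origin on a cart in front of the work surface, level with it; the furniture and walls round the work are solid. World frame = base frame: x ahead of the robot, y to its left, z up, the work surface at z = 0. Lengths are in m, angles in degrees, forces in N, time in s.
With the tool pointing down it reaches from about 0.25 to 0.725 m from the base axis. Payload 9.7 kg.
Tool frame: the origin (TCP) lies at the very end of the fingers, on their centre line; the grasp point (between the pads) lies grasp_offset behind it (grasp_offset is the distance from the TCP to the grasp point, in m); z points along the fingers, y is the line along which they close (so a half turn about z gives the same grasp; the last joint's range is limited). The gripper opens to 85 mm and grips with 20 to 120 N. Pads are 22 mm wide; open, the fingers measure 114 mm over their backs; the gripper's body (76 mm by 85 mm) begins 54 mm behind the grasp point. The pads swing forward as they close: fully open they stand 13 mm farther back than shut.
Start: joints at [70.302, 4.979, 10.078, 95.1, 0, 90], TCP at [0.185, 0.518, 0.231] pointing down, gripper open.
Joint ranges: [-179.16, 179.16], [-48.56, 103.87], [-65.8, 70.77], [-126.05, 130.52], [-82.76, 87.17], [-180, 180]. Speed limits (degrees/s): [127.2, 127.2, 147.25, 180, 180, 180].

INTERFACE

Orientations are given as [roll, pitch, yaw] about the fixed x, y, z axes, in that order (R = Rz(yaw) Ry(pitch) Rx(roll)).
In Python, from workcell import get_obs, camera, calibration, job_done, recognise, cut_out, mark_of, grasp_offset gives the robot as it stands.
- The arm moves only by the tool servo_tool, never from a script. Its argument "moves" is a list of rows, each a list of 3 entries, a list of its own where there are three numbers: the turn, a rotation vector about the tool's x, y, z in degrees, then the shift along the tool's x, y, z in m, then the opening in per cent of the stroke, from 0 (shut) to 100 (fully open). In form: [[[ax, ay, az], [x, y, z], claw], ...]. A call has 1 to 12 rows; each row shifts and turns the commanded pose from where the row before left it, along the tool's axes as they then stand; what a row does not reach is not made up. A row lasts 1/10 s, in which the tool goes at most 50 mm and 8.59 degrees, less where a joint would pass 70% of its speed; a pose out of reach is approached as far as the arm can. A call is refused whole if a number of a shift passes 0.05 or a number of a turn 8.59, either way. A call with a gripper value outside its range is refused whole. The fingers move at their own pace and stop on an object; "force" is the grip in N (left out, the last holds). Time passes only in rows, so rows that do not move let the fingers close. It gives the time, the measured TCP pose, the force, the opening and the grip force at its end, in the units of the state.
- get_obs(): the state, without advancing time (a new reading comes with each control period).
- camera(name): name is "side" or "top"; returns (picture, depth): 400x640x3 uint8, red, green, blue; 400x640 float32, m along the optical axis (not along the pixel's ray), 0 where there is no reading.
- calibration(name): a dict with "camera_matrix" (3x3 intrinsics, pixels), "R" (3x3) and "t" (3): a world point X has camera coordinates R X + t. Camera axes: x right, y down, z forward; pixel columns grow to the right and rows downward; lengths in m; the calibration is good to about 2 mm. A picture is of the moment at which its call begins. calibration takes no time and is no camera call.
- job_done(): hands the job in; it is judged then, once.
Trained networks look in the newest picture that a camera, given by its name, has taken for a name from the list of things; names that differ only in an ending like _2 or _b are one class to them, and where a whole thing is asked for, a point or a joint stands for the part that bears it (a point fixed in the world has none). Each returns a list of dicts, best first, with "score" (0 to 1); they miss things now and then, are a little off and sometimes report something else, mostly with a low value. They report only what shows in the picture. A call takes as long as a camera call.
- recognise(name, camera): "xyz" ([x, y, z] in m, in the coordinates of the camera as it stood for that picture, good to about 4 mm: the middle of the surface that is visible of it).
- cut_out(name, camera): "mask" (400x640 bool, what is visible of it).
- mark_of(name, camera): "xyz" ([x, y, z] in m, in the coordinates of the camera as it stood for that picture, good to about 4 mm: a listed point, or the origin of a listed thing).
The state is a dict: "time": time; "q": joint angles; "qd": joint speeds; "joint_efforts": joint torques, N m; "ee_pos": TCP position; "tcp_rot": TCP orientation; "wrist_force": force on the tool from outside, world axes, zero at the start; "torque": the same for the moment, N m; "opening": finger opening in m; "grasp_force": force on a finger pad.
Only numpy, scipy, OpenCV 4.12 (cv2) and the standard library are available. Lean on these libraries where they do the work, as an engineer would, in place of code of your own. Each camera call takes 0.05 s, during which the arm holds its last target. There are 200 camera calls.

## Working session

There is one attempt and no reset: what is moved stays moved. The work goes in short steps, Python scripts to look and compute and a tool call to move; the robot and the scene stay as the last step left them, time stands still between calls to the robot, and variables do not carry over. Pictures are saved under pics/ and viewed, at most 10 in all, crops included, and the job is handed in when it is done.

Besides the shell and the picture viewer there is one more tool, called after "Call:" in YAML: its name, and indented under it one key for each argument. servo_tool: Moves the arm, as the interface text tells. Its arguments: {"type":"object","properties":{"moves":{"type":"array"},"force":{"type":"number"}},"required":["moves"]}

```bash
mkdir -p pics; cat > h.py <<'E'
import numpy as np, cv2
from workcell import *
def world(name,p):
    c=calibration(name); return np.array(c["R"]).T@(np.array(p)-np.array(c["t"]))
def proj(name,X):
    c=calibration(name); p=np.array(c["R"])@np.array(X)+np.array(c["t"]); p=np.array(c["camera_matrix"])@p; return (p[:2]/p[2]).round(1)
E
python3 - <<'E'
from h import *
np.set_printoptions(precision=4,suppress=True)
ims=[]
for c in("top","side"):
    im,d=camera(c); cv2.imwrite(f"pics/{c}0.png",im[:,:,::-1])
    for n in("clamp","handle_pivot","pad_shut","pad_open","release_tab","jaw_face","coupon"):
        r=mark_of(n,c)
        for k in r[:1]: print(c,n,round(k["score"],2),world(c,k["xyz"]))
print(get_obs(),grasp_offset)
E
```

```text
top clamp 0.87 [ 0.5201 -0.0548  0.0032]
top handle_pivot 0.44 [0.5904 0.1273 0.0455]
top pad_shut 0.72 [0.5696 0.0683 0.0552]
top pad_open 0.71 [0.5556 0.0419 0.1326]
top release_tab 0.69 [0.5901 0.1308 0.044 ]
top coupon 0.43 [ 0.4945 -0.1317  0.0104]
side clamp 0.74 [ 0.5219 -0.0521  0.0048]
side handle_pivot 0.55 [ 0.5206 -0.0536  0.0447]
side pad_shut 0.88 [0.5695 0.0708 0.0569]
side pad_open 0.63 [0.5575 0.0386 0.1295]
side release_tab 0.58 [0.5885 0.1296 0.0461]
side coupon 0.53 [ 0.4899 -0.1316  0.0114]
{'time': 0.8, 'q': array([70.3015,  4.9784, 10.0789, 95.0993,  0.0004, 90.    ]), 'qd': array([-0.1424, -0.0353, -0.006 ,  0.0296,  0.0005, -0.026 ]), 'joint_efforts': array([ -0.0005, -52.0044,  46.4841,   0.0011,  -0.    ,  -0.    ]), 'ee_pos': array([0.1854, 0.5178, 0.2313]), 'tcp_rot': array([179.9987,  -0.0004, 160.3016]), 'wrist_force': array([-0.6326, -0.262 ,  0.006 ]), 'torque': array([ 0.0302,  0.0188, -0.0431]), 'grasp_force': 0.0, 'opening': 0.08541274213200227} 0.0187
```

View pics/top0.png

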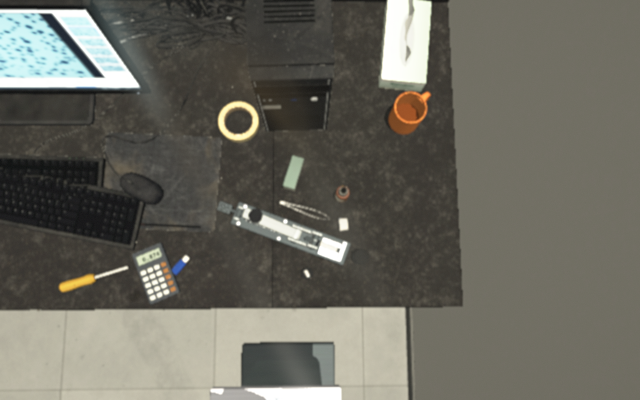

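View pics/side0.png

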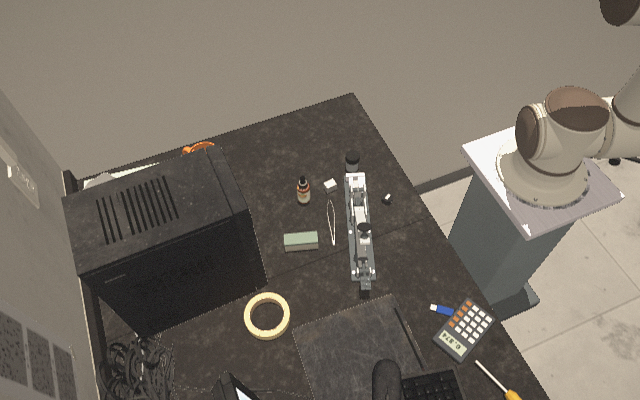

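```bash
python3 - <<'E'
from h import *
np.set_printoptions(precision=4,suppress=True)
# fit clamp frame: origin, direction from averaged points
P=np.array([[.521,-.0535],[.5695,.0695],[.5565,.0403],[.5893,.1302],[.492,-.1317]]);X=np.array([0,-130,-100,-193,86])/1000
A=np.zeros((10,4));b=P.ravel()
A[0::2,0]=1;A[1::2,1]=1;A[0::2,2]=X;A[1::2,3]=X
s=np.linalg.lstsq(A,b,rcond=None)[0];print(s,np.hypot(*s[2:]),np.degrees(np.arctan2(s[3],s[2])),(A@s-b).reshape(-1,2))
o=s[:2];u=s[2:]/np.hypot(*s[2:]);v=np.array([-u[1],u[0]])
for c in("top","side"):
    im,d=camera(c);cal=calibration(c);K=np.array(cal["camera_matrix"])
    g=np.mgrid[:400,:640];ray=np.linalg.inv(K)@np.stack([g[1].ravel(),g[0].ravel(),np.ones(256000)])
    W=(np.array(cal["R"]).T@(ray*d.ravel()-np.array(cal["t"])[:,None])).T
    ok=d.ravel()>0;W=W[ok]
    q=(W[:,:2]-o);cx=q@u*1000;cy=q@v*1000;z=W[:,2]*1000
    m=(cx>-135)&(cx<-70)&(abs(cy)<30)&(z>75)&(z<170)
    print(c,m.sum())
    if m.sum():
        zt=np.percentile(z[m],[50,80,90,95,99]);print(zt)
        k=m&(z>zt[3]-4);print('padtop',cx[k].min(),cx[k].max(),cx[k].mean(),cy[k].min(),cy[k].max(),cy[k].mean(),z[k].mean())
    k=(cx<-165)&(cx>-230)&(abs(cy)<20)&(z>38)&(z<52)
    if k.any():print('tab',cx[k].min(),cx[k].max(),cy[k].min(),cy[k].max(),z[k].mean())
for n in("etchant","lens_can","slide_box"):
  for c in("top","side"):
    for k in mark_of(n,c)[:1]:print(n,c,k["score"],world(c,k["xyz"]))
E
```

```text
[ 0.5219 -0.0523 -0.3527 -0.9385] 1.0025354410925136 -110.59508514366858 [[ 0.0009  0.0012]
 [-0.0018  0.0002]
 [ 0.0007  0.0013]
 [ 0.0007 -0.0014]
 [-0.0004 -0.0013]]
top 310
[132.0887 141.7381 144.839  146.9417 148.5698]
padtop -112.60846072247656 -96.34321914182757 -105.74055454217024 -12.010271109475662 14.012048173209758 0.9216715314315209 145.90266781060924
tab -208.6962486694012 -165.56739589998972 -11.478261676008541 12.619313834819403 45.177816254327965
side 271
[121.7458 141.8002 144.128  145.6408 146.8672]
padtop -114.86451041193358 -100.03084468939153 -107.10376310260209 -14.087313597889732 16.433206570192265 0.9290844445224877 144.39277210970187
tab -209.19608351102795 -165.94450632617946 -11.792383715243856 12.582727754795712 44.26908978072602
etchant top 0.65 [ 0.6254 -0.1684 -0.    ]
etchant side 0.52 [ 0.6295 -0.1665  0.0028]
lens_can top 0.75 [ 0.4696 -0.2094 -0.0003]
lens_can side 0.82 [ 0.469  -0.2101 -0.0018]
slide_box top 0.96 [ 0.6834 -0.041  -0.002 ]
slide_box side 0.8 [ 0.6846 -0.0396  0.0017]
```

The top view shows the pliers running from the tab (about 225,207) to the jaw end (345,255), with the pad at (255,215). The side view agrees, with the pad at (364,228). The network points fit a clamp frame at about (0.522, -0.052) and -110.6°. Next I'll plan the hover pose.

```bash
cat >> h.py <<'E'
from scipy.spatial.transform import Rotation as Ro
np.set_printoptions(precision=4,suppress=True)
O=np.array([.5219,-.0523,0]);YAW=-110.6
C=Ro.from_euler('z',YAW,degrees=True)
def cw(x,z,y=0): return O+C.apply([x/1000,y/1000,z/1000])
def toolR(a):  # a rad: tool normal to bar raised by a; tool x to the tail
    x=C.apply([-np.cos(a),0,np.sin(a)]);z=C.apply([-np.sin(a),0,-np.cos(a)])
    return Ro.from_matrix(np.stack([x,np.cross(z,x),z],1))
def plan(P,R):
    o=get_obs();R0=Ro.from_euler('xyz',o["tcp_rot"],degrees=True)
    print('shift now-tool m',R0.inv().apply(P-o["ee_pos"]),'turn',(R0.inv()*R).as_rotvec(degrees=True))
    print('shift in target axes',R.inv().apply(P-o["ee_pos"]))
def st():
    o=get_obs();q=C.inv().apply(o["ee_pos"]-O)*1000
    print('t',o["time"],'clamp mm',q,'F clamp',C.inv().apply(o["wrist_force"]),'rot',o["tcp_rot"],'q',o["q"],'open',o["opening"])
E
python3 - <<'E'
from h import *
P=cw(-82,165);print(P)
plan(P+[0,0,.04],toolR(0)); print((toolR(0).inv()*toolR(.505)).as_rotvec(degrees=True))
E
```

```text
[0.5508 0.0245 0.165 ]
shift now-tool m [-0.5103 -0.3414  0.0263] turn [ 0.0005 -0.0025 90.9034]
shift in target axes [-0.3333  0.5156  0.0263]
[-0.     28.9344  0.    ]
```

Call:
servo_tool:
  moves:
    - [[0, 0, 0], [-0.04, -0.027, 0.002], 0]
    - [[0, 0, 0], [-0.04, -0.027, 0.002], 0]
    - [[0, 0, 0], [-0.04, -0.027, 0.002], 0]
    - [[0, 0, 0], [-0.04, -0.027, 0.002], 0]
    - [[0, 0, 0], [-0.04, -0.027, 0.002], 0]
    - [[0, 0, 0], [-0.04, -0.027, 0.002], 0]
    - [[0, 0, 0], [-0.04, -0.027, 0.002], 0]
    - [[0, 0, 0], [-0.04, -0.027, 0.002], 0]
    - [[0, 0, 0], [-0.04, -0.027, 0.002], 0]
    - [[0, 0, 0], [-0.04, -0.027, 0.002], 0]
    - [[0, 0, 0], [-0.04, -0.027, 0.002], 0]
    - [[0, 0, 0], [-0.04, -0.027, 0.002], 0]
  force: 20

```text
time: 2.4
ee_pos: [0.529, 0.049, 0.2074]
tcp_rot: [180.0, 0.0, 160.3]
wrist_force: [0.4, 0.9, 0.5]
opening: 0.0001
grasp_force: 0.0
```

Call:
servo_tool:
  moves:
    - [[0, 0, 8.3], [0, 0, 0], 0]
    - [[0, 0, 8.3], [0, 0, 0], 0]
    - [[0, 0, 8.3], [0, 0, 0], 0]
    - [[0, 0, 8.3], [0, 0, 0], 0]
    - [[0, 0, 8.3], [0, 0, 0], 0]
    - [[0, 0, 8.3], [0, 0, 0], 0]
    - [[0, 0, 8.3], [0, 0, 0], 0]
    - [[0, 0, 8.3], [0, 0, 0], 0]
    - [[0, 0, 8.3], [0, 0, 0], 0]
    - [[0, 0, 8.3], [0, 0, 0], 0]
    - [[0, 0, 8.3], [0, 0, 0], 0]
    - [[0, 0, 0], [0, 0, 0], 0]

```text
time: 3.6
ee_pos: [0.5281, 0.051, 0.2073]
tcp_rot: [180.0, -0.0, 68.9]
wrist_force: [0.2, 0.1, 0.2]
opening: -0.0002
grasp_force: 0.0
```

Call:
servo_tool:
  moves:
    - [[0, 5.8, 0], [0, 0, 0], 0]
    - [[0, 5.8, 0], [0, 0, 0], 0]
    - [[0, 5.8, 0], [0, 0, 0], 0]
    - [[0, 5.8, 0], [0, 0, 0], 0]
    - [[0, 5.7, 0], [0, 0, 0], 0]
    - [[0, 0, 0], [0, 0, 0], 0]
    - [[0, 0, 0], [0, 0, 0], 0]

```text
time: 4.3
ee_pos: [0.528, 0.0504, 0.2072]
tcp_rot: [179.9, -28.8, 69.1]
wrist_force: [-0.4, 0.5, -0.7]
opening: -0.0001
grasp_force: 0.0
```

```bash
python3 - <<'E'
from h import *
st();plan(cw(-82,165),toolR(.505))
E
```

```text
t 4.3 clamp mm [-98.2413 -30.4216 207.2491] F clamp [-0.3462 -0.5107 -0.7484] rot [179.9174 -28.7826  69.1037] q [ -9.2189  -6.9424  -8.343   82.1635  28.1141 103.3117] open -0.00010137672081391466
shift now-tool m [-0.0344  0.0305  0.0293] turn [ 0.2257  0.152  -0.2594]
shift in target axes [-0.0347  0.0304  0.0291]
```

Call:
servo_tool:
  moves:
    - [[0, 0, 0], [-0.0115, 0.01, 0.0097], 0]
    - [[0, 0, 0], [-0.0115, 0.01, 0.0097], 0]
    - [[0, 0, 0], [-0.0114, 0.0104, 0.0097], 0]
    - [[0, 0, 0], [0, 0, 0], 0]
    - [[0, 0, 0], [0, 0, 0], 0]

```text
time: 4.8
ee_pos: [0.5506, 0.025, 0.1642]
tcp_rot: [-179.9, -28.9, 68.9]
wrist_force: [-0.0, 0.1, 0.6]
opening: 0.0001
grasp_force: 0.0
```

```bash
python3 - <<'E'
from h import *
st()
out=[]
for c in("top","side"):
    im,d=camera(c);x,y=proj(c,cw(-97,139)).astype(int)
    out.append(cv2.resize(im[y-50:y+50,x-50:x+50,::-1],(400,400),interpolation=cv2.INTER_CUBIC));print(x,y, proj(c,get_obs()["ee_pos"]))
cv2.imwrite("pics/c1.png",np.hstack(out))
E
```

```text
t 4.8 clamp mm [-82.4727  -0.3025 164.2055] F clamp [-0.06   -0.0595  0.6325] rot [-179.8667  -28.8792   68.9255] q [-11.6739  -2.7016  -9.1198  78.583   28.4803 100.6357] open 7.34177679778842e-05
255 215 [260.4 216.8]
364 225 [364.4 213.9]
```

View pics/c1.png

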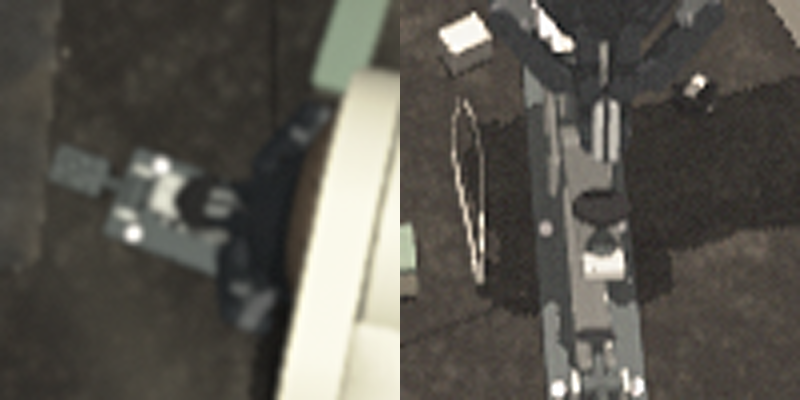

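Laterally aligned: in the side crop the pad is at full-frame (364,227) and the tip at (365,215). Now I'll feel for the pad along its normal.

Call:
servo_tool:
  moves:
    - [[0, 0, 0], [0, 0, 0.007], 0]
    - [[0, 0, 0], [0, 0, 0.007], 0]
    - [[0, 0, 0], [0, 0, 0.006], 0]
    - [[0, 0, 0], [0, 0, 0], 0]
    - [[0, 0, 0], [0, 0, 0], 0]

```text
time: 5.4
ee_pos: [0.554, 0.0344, 0.1476]
tcp_rot: [-180.0, -28.9, 69.0]
wrist_force: [0.3, 0.1, -0.1]
opening: -0.0
grasp_force: 0.0
```

Call:
servo_tool:
  moves:
    - [[0, 0, 0], [0, 0, 0.002], 0]
    - [[0, 0, 0], [0, 0, 0.002], 0]
    - [[0, 0, 0], [0, 0, 0], 0]

```text
time: 5.7
ee_pos: [0.5548, 0.036, 0.144]
tcp_rot: [-180.0, -28.9, 69.0]
wrist_force: [-0.6, -0.4, -1.5]
opening: -0.0003
grasp_force: 0.0
```

Call:
servo_tool:
  moves:
    - [[0, 0, 0], [0, 0, 0.002], 0]
    - [[0, 0, 0], [0, 0, 0], 0]

```text
time: 5.9
ee_pos: [0.5552, 0.0369, 0.1422]
tcp_rot: [-180.0, -28.9, 69.0]
wrist_force: [-0.3, -0.4, 0.7]
opening: -0.0002
grasp_force: 0.0
```

Call:
servo_tool:
  moves:
    - [[0, 0, 0], [0, 0, 0.002], 0]
    - [[0, 0, 0], [0, 0, 0], 0]

```text
time: 6.1
ee_pos: [0.5555, 0.0378, 0.1404]
tcp_rot: [-180.0, -28.9, 69.0]
wrist_force: [-0.2, -0.2, -0.2]
opening: -0.0
grasp_force: 0.0
```

Call:
servo_tool:
  moves:
    - [[0, 0, 0], [0, 0, 0.002], 0]
    - [[0, 0, 0], [0, 0, 0], 0]

```text
time: 6.3
ee_pos: [0.556, 0.0387, 0.1389]
tcp_rot: [180.0, -28.9, 69.0]
wrist_force: [0.1, -0.4, 0.8]
opening: -0.0002
grasp_force: 0.4
```

```bash
python3 - <<'E'
from h import *
st()
E
```

```text
t 6.3 clamp mm [-97.2096  -0.073  138.9148] F clamp [0.361  0.2103 0.7723] rot [179.9864 -28.9103  69.01  ] q [-10.0618  -2.5085 -11.7613  74.7552  28.3351 102.4456] open -0.00019482314216090268
```

Call:
servo_tool:
  moves:
    - [[0, 0, 0], [0, 0, 0.002], 0]
    - [[0, 0, 0], [0, 0, 0], 0]

```text
time: 6.5
ee_pos: [0.5563, 0.0396, 0.1371]
tcp_rot: [180.0, -28.9, 69.0]
wrist_force: [0.2, 0.8, 1.6]
opening: 0.0003
grasp_force: 0.4
```

Call:
servo_tool:
  moves:
    - [[0, 0, 0], [0, 0, 0.002], 0]
    - [[0, 0, 0], [0, 0, 0], 0]

```text
time: 6.7
ee_pos: [0.5566, 0.0405, 0.1353]
tcp_rot: [-180.0, -28.9, 69.0]
wrist_force: [-1.0, -0.1, 1.3]
opening: -0.0001
grasp_force: 0.5
```

```bash
python3 - <<'E'
from h import *
st()
E
```

```text
t 6.7 clamp mm [-99.088  -0.179 135.252] F clamp [ 0.4803 -0.9036  1.2979] rot [-179.9966  -28.8973   69.0039] q [ -9.8494  -2.4489 -12.1085  74.2533  28.3032 102.6819] open -0.00011366412361463891
```

Call:
servo_tool:
  moves:
    - [[0, -0.8, 0], [0.0005, 0, 0.0018], 0]
    - [[0, -0.8, 0], [0.0005, 0, 0.0018], 0]
    - [[0, -0.8, 0], [0.0005, 0, 0.0018], 0]
    - [[0, -0.8, 0], [0.0005, 0, 0.0018], 0]
    - [[0, 0, 0], [0, 0, 0], 0]

```text
time: 7.2
ee_pos: [0.5584, 0.0453, 0.1298]
tcp_rot: [180.0, -25.6, 69.0]
wrist_force: [-0.4, -4.7, 2.4]
opening: -0.0
grasp_force: 2.1
```

```bash
python3 - <<'E'
from h import *
st()
out=[]
for c in("side",):
    im,d=camera(c);x,y=proj(c,cw(-97,139)).astype(int)
    cv2.imwrite("pics/c2.png",cv2.resize(im[y-40:y+40,x-40:x+40,::-1],(480,480),interpolation=cv2.INTER_CUBIC))
E
```

```text
t 7.2 clamp mm [-104.2429   -0.1367  129.8404] F clamp [4.5749 1.2455 2.389 ] rot [179.9942 -25.6192  69.0237] q [ -7.7209  -1.9723 -11.4251  74.2663  24.8879 104.6441] open -3.2595549865302076e-05
```

View pics/c2.png

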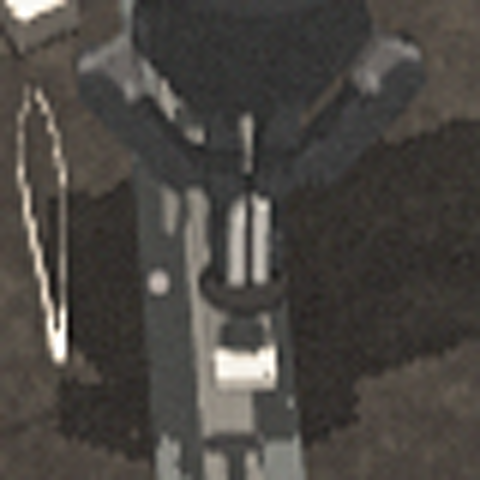

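Call:
servo_tool:
  moves:
    - [[0, -0.8, 0], [0.0, 0, 0.0018], 0]
    - [[0, -0.8, 0], [0.0, 0, 0.0018], 0]
    - [[0, -0.8, 0], [0.0003, 0, 0.0018], 0]
    - [[0, -0.8, 0], [0.0004, 0, 0.0018], 0]
    - [[0, 0, 0], [0, 0, 0], 0]

```text
time: 7.75
ee_pos: [0.56, 0.0491, 0.1244]
tcp_rot: [180.0, -22.5, 69.1]
wrist_force: [-2.7, -1.6, 6.2]
opening: 0.0002
grasp_force: 3.7
```

```bash
python3 - <<'E'
from h import *
st()
E
```

```text
t 7.75 clamp mm [-108.3722    0.0031  124.3576] F clamp [ 2.399  -1.9527  6.2316] rot [179.9556 -22.5197  69.052 ] q [ -5.7803  -1.3591 -10.7361  74.3858  21.682  106.3722] open 0.00021073886710563474
```

Call:
servo_tool:
  moves:
    - [[0, -0.8, 0], [0.0004, 0, 0.0018], 0]
    - [[0, -0.8, 0], [0.0004, 0, 0.0018], 0]
    - [[0, -0.8, 0], [0.0004, 0, 0.0018], 0]
    - [[0, -0.8, 0], [0.0004, 0, 0.0018], 0]
    - [[0, -0.8, 0], [0.0004, 0, 0.0018], 0]
    - [[0, -0.8, 0], [0.0004, 0, 0.0018], 0]
    - [[0, 0, 0], [0, 0, 0], 0]

```text
time: 8.45
ee_pos: [0.5622, 0.055, 0.1151]
tcp_rot: [180.0, -17.7, 69.1]
wrist_force: [-0.9, -1.1, 5.8]
opening: -0.0002
grasp_force: 3.0
```

Call:
servo_tool:
  moves:
    - [[0, -0.8, 0], [0.0004, 0, 0.0018], 0]
    - [[0, -0.8, 0], [0.0004, 0, 0.0018], 0]
    - [[0, -0.8, 0], [0.0004, 0, 0.0018], 0]
    - [[0, -0.8, 0], [0.0004, 0, 0.0018], 0]
    - [[0, -0.8, 0], [0.0004, 0, 0.0018], 0]
    - [[0, -0.8, 0], [0.0004, 0, 0.0018], 0]
    - [[0, 0, 0], [0, 0, 0], 0]

```text
time: 9.15
ee_pos: [0.5642, 0.0602, 0.1052]
tcp_rot: [180.0, -13.0, 69.1]
wrist_force: [-0.2, 1.4, 5.4]
opening: 0.0001
grasp_force: 2.7
```

```bash
python3 - <<'E'
from h import *
st()
E
```

```text
t 9.15 clamp mm [-120.1795    0.0017  105.2306] F clamp [-1.2359 -0.6398  5.387 ] rot [179.9685 -12.97    69.0732] q [  0.0534   1.6271  -8.221   75.4078  12.0851 111.4862] open 0.00012609393666215547
```

Call:
servo_tool:
  moves:
    - [[0, -0.8, 0], [0.0005, 0, 0.0018], 0]
    - [[0, -0.8, 0], [0.0005, 0, 0.0018], 0]
    - [[0, -0.8, 0], [0.0005, 0, 0.0018], 0]
    - [[0, -0.8, 0], [0.0005, 0, 0.0018], 0]
    - [[0, -0.8, 0], [0.0005, 0, 0.0018], 0]
    - [[0, -0.8, 0], [0.0005, 0, 0.0018], 0]
    - [[0, 0, 0], [0, 0, 0], 0]

```text
time: 9.85
ee_pos: [0.5659, 0.0647, 0.0948]
tcp_rot: [180.0, -8.1, 69.1]
wrist_force: [-0.2, 2.7, 4.2]
opening: -0.0001
grasp_force: 2.0
```

Call:
servo_tool:
  moves:
    - [[0, -0.8, 0], [0.0005, 0, 0.0018], 0]
    - [[0, -0.8, 0], [0.0005, 0, 0.0018], 0]
    - [[0, 0, 0], [0, 0, 0], 0]

```text
time: 10.15
ee_pos: [0.5662, 0.0653, 0.0908]
tcp_rot: [-180.0, -6.4, 69.0]
wrist_force: [1.2, 1.6, 3.1]
opening: 0.0004
grasp_force: 1.3
```

```bash
python3 - <<'E'
from h import *
st()
E
```

```text
t 10.15 clamp mm [-125.6981    0.0482   90.8297] F clamp [-1.8796  0.5263  3.1053] rot [-179.9933   -6.4481   69.0195] q [  3.6562   4.4498  -6.2296  76.6293   5.8618 114.7741] open 0.0003590711979748546
```

Call:
servo_tool:
  moves:
    - [[0, -0.8, 0], [0.0007, 0, 0.0018], 0]
    - [[0, -0.8, 0], [0.0007, 0, 0.0018], 0]
    - [[0, 0, 0], [0, 0, 0], 0]

```text
time: 10.45
ee_pos: [0.5665, 0.0667, 0.0871]
tcp_rot: [-180.0, -4.8, 69.0]
wrist_force: [0.5, 0.1, 0.5]
opening: 0.0001
grasp_force: 0.3
```

Call:
servo_tool:
  moves:
    - [[0, -0.8, 0], [0.0007, 0, 0.0018], 0]
    - [[0, 0, 0], [0, 0, 0], 0]

```text
time: 10.65
ee_pos: [0.5667, 0.0676, 0.0854]
tcp_rot: [-179.9, -4.0, 69.0]
wrist_force: [-0.6, -0.1, 0.3]
opening: -0.0001
grasp_force: 0.0
```

Call:
servo_tool:
  moves:
    - [[0, -0.6, 0], [0.0004, 0, 0.0012], 0]
    - [[0, 0, 0], [0, 0, 0], 0]

```text
time: 10.85
ee_pos: [0.5671, 0.0681, 0.0846]
tcp_rot: [-180.0, -3.5, 69.0]
wrist_force: [-0.1, -0.2, -0.4]
opening: -0.0
grasp_force: 0.0
```

```bash
python3 - <<'E'
from h import *
st()
E
```

```text
t 10.85 clamp mm [-128.6412   -0.055    84.5703] F clamp [ 0.1848 -0.0457 -0.4154] rot [-179.9778   -3.4611   69.0054] q [  5.2985   5.958   -5.1503  77.3769   3.1125 116.3336] open -2.3424721397302678e-05
```

Call:
servo_tool:
  moves:
    - [[0, -0.6, 0], [0.0003, 0, 0.0012], 0]
    - [[0, 0, 0], [0, 0, 0], 0]

```text
time: 11.05
ee_pos: [0.5673, 0.0685, 0.0835]
tcp_rot: [-180.0, -2.9, 69.0]
wrist_force: [0.9, -0.2, -0.2]
opening: 0.0003
grasp_force: 0.0
```

Call:
servo_tool:
  moves:
    - [[0, -0.6, 0], [0.0003, 0, 0.0012], 0]
    - [[0, 0, 0], [0, 0, 0], 0]

```text
time: 11.25
ee_pos: [0.5675, 0.0689, 0.0823]
tcp_rot: [-180.0, -2.3, 69.0]
wrist_force: [-0.6, 0.3, 0.8]
opening: 0.0004
grasp_force: 0.0
```

```bash
python3 - <<'E'
from h import *
st()
E
```

```text
t 11.25 clamp mm [-129.4326    0.0133   82.33  ] F clamp [-0.0513 -0.7064  0.7516] rot [-179.9896   -2.2678   69.0122] q [  5.9076   6.5682  -4.6986  77.7161   2.0271 116.9132] open 0.00040054631083323523
```

Call:
servo_tool:
  moves:
    - [[0, -0.6, 0], [0, 0, 0.0012], 0]
    - [[0, 0, 0], [0, 0, 0], 0]

```text
time: 11.45
ee_pos: [0.5675, 0.0688, 0.0813]
tcp_rot: [180.0, -1.7, 69.0]
wrist_force: [-0.7, -1.5, 0.6]
opening: 0.0
grasp_force: 0.6
```

Call:
servo_tool:
  moves:
    - [[0, -0.6, 0], [0, 0, 0.001], 0]
    - [[0, 0, 0], [0, 0, 0], 0]

```text
time: 11.65
ee_pos: [0.5676, 0.0689, 0.0808]
tcp_rot: [180.0, -1.1, 69.0]
wrist_force: [-2.2, -0.6, 6.0]
opening: 0.0002
grasp_force: 2.5
```

```bash
python3 - <<'E'
from h import *
st()
for c in("side",):
    im,d=camera(c);x,y=proj(c,cw(-97,100)).astype(int)
    cv2.imwrite("pics/c3.png",cv2.resize(im[y-80:y+60,x-70:x+70,::-1],(560,560),interpolation=cv2.INTER_CUBIC))
    for n in("coupon","jaw_face","jawpad"):
        for k in mark_of(n,c)[:1]:print(n,k["score"],C.inv().apply(world(c,k["xyz"])-O)*1000)
E
```

```text
t 11.65 clamp mm [-129.5003    0.1975   80.7707] F clamp [ 1.3051 -1.8885  5.961 ] rot [179.9667  -1.0727  69.0083] q [  6.4489   7.1272  -4.2375  78.1113   0.9366 117.4452] open 0.00019759642646451962
```

View pics/c3.png

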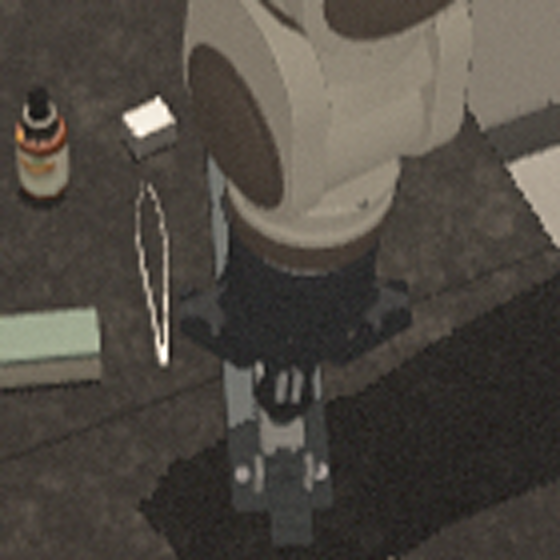

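Call:
servo_tool:
  moves:
    - [[0, 0, 0], [0, 0, 0.0007], 0]
    - [[0, 0, 0], [0, 0, 0], 0]

```text
time: 12.05
ee_pos: [0.5677, 0.0689, 0.0804]
tcp_rot: [179.9, -1.1, 69.0]
wrist_force: [-2.1, 0.7, 7.3]
opening: -0.0001
grasp_force: 3.9
```

Call:
servo_tool:
  moves:
    - [[0, 0, 0], [0, 0, 0.0008], 0]
    - [[0, 0, 0], [0, 0, 0], 0]

```text
time: 12.25
ee_pos: [0.5678, 0.0689, 0.0801]
tcp_rot: [179.9, -1.1, 69.0]
wrist_force: [-2.4, -0.3, 11.8]
opening: -0.0
grasp_force: 5.4
```

Call:
servo_tool:
  moves:
    - [[0, 0, 0], [0, 0, 0.0007], 0]
    - [[0, 0, 0], [0, 0, 0], 0]

```text
time: 12.45
ee_pos: [0.5679, 0.069, 0.0798]
tcp_rot: [179.9, -1.2, 69.0]
wrist_force: [-4.0, 0.5, 13.8]
opening: -0.0
grasp_force: 6.6
```

Call:
servo_tool:
  moves:
    - [[0, 0, 0], [0, 0, -0.002], 0]
    - [[0, 0, 0], [0, 0, -0.005], 0]
    - [[0, 0, 0], [0, 0, -0.02], 0]
    - [[0, 0, 0], [0, 0, -0.04], 0]
    - [[0, 0, 0], [0, 0, -0.04], 0]
    - [[0, 0, 0], [0, 0, 0], 0]
    - [[0, 0, 0], [0, 0, 0], 0]
    - [[0, 0, 0], [0, 0, 0], 0]

```text
time: 13.25
ee_pos: [0.5664, 0.0669, 0.1839]
tcp_rot: [-179.9, -1.1, 69.0]
wrist_force: [-0.5, -0.3, -0.1]
opening: 0.0004
grasp_force: 0.0
```

```bash
python3 - <<'E'
from h import *
st()
for c in("side","top"):
    im,d=camera(c)
    for n in("coupon","jaw_face","jawpad","release_tab"):
        for k in mark_of(n,c)[:1]:print(c,n,k["score"],C.inv().apply(world(c,k["xyz"])-O)*1000)
    if c=="side":
        x,y=proj(c,cw(-60,100)).astype(int);cv2.imwrite("pics/c4.png",cv2.resize(im[y-80:y+70,x-75:x+75,::-1],(600,600),interpolation=cv2.INTER_CUBIC))
# pose over tab: tilt body to tail: a negative = fingers point to +x
R=toolR(-np.radians(15));plan(cw(-196,100),R)
E
```

```text
t 13.25 clamp mm [-127.2147   -0.2818  183.8537] F clamp [ 0.4814 -0.3804 -0.1078] rot [-179.9115   -1.054    68.9975] q [  6.2458   6.6245   6.592   89.5636   0.9775 117.251 ] open 0.0004104718029795959
side release_tab 0.74 [-193.9985   -0.3515   47.2064]
top jaw_face 0.44 [70.7956  2.3162 18.7756]
top jawpad 0.53 [51.5598 -1.5635 22.5269]
shift now-tool m [ 0.067  -0.0005  0.0863] turn [ -0.0546 -16.0973  -0.3954]
shift in target axes [ 0.0883 -0.      0.0643]
```

View pics/c4.png

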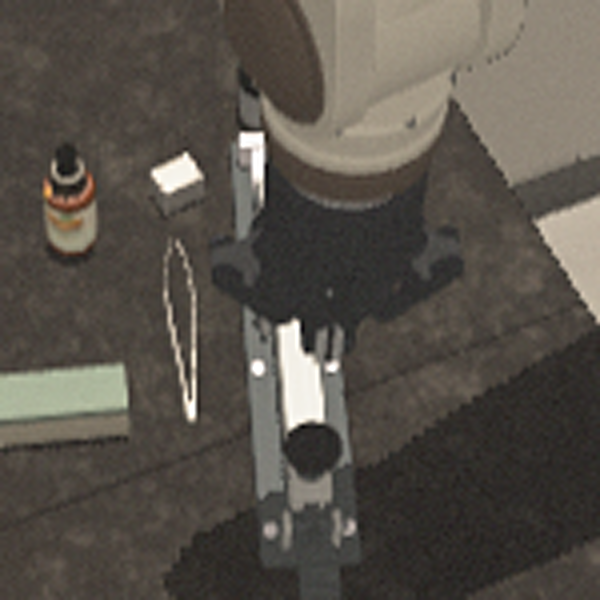

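The bar is level and staying shut with the hand off. The pad is at (313,450) in the crop, and jaw_face reads about 70.8 mm, so it is locked. Next is the tab.

Call:
servo_tool:
  moves:
    - [[0, 0, 0], [0.019, 0, 0], 0]
    - [[0, 0, 0], [0.02, 0, 0], 0]
    - [[0, 0, 0], [0.02, 0, 0.01], 0]
    - [[0, -5.4, 0], [0, 0, 0], 0]
    - [[0, -5.4, 0], [0, 0, 0], 0]
    - [[0, -5.3, 0], [0, 0, 0], 0]
    - [[0, 0, 0], [0.01, 0, 0.04], 0]
    - [[0, 0, 0], [0.01, 0, 0.035], 0]
    - [[0, 0, 0], [0, 0, 0], 0]
    - [[0, 0, 0], [0, 0, 0], 0]

```text
time: 14.75
ee_pos: [0.5876, 0.1229, 0.0984]
tcp_rot: [-179.9, 15.1, 69.1]
wrist_force: [0.1, -0.2, 0.3]
opening: -0.0002
grasp_force: 0.0
```

```bash
python3 - <<'E'
from h import *
st();plan(cw(-186,50),toolR(-np.radians(15)))
E
```

```text
t 14.75 clamp mm [-187.1697   -0.1278   98.4493] F clamp [0.1351 0.1383 0.2833] rot [-179.933    15.0607   69.0725] q [ 17.3539  20.7464  12.6986  91.4697 -11.7269 129.2699] open -0.00019179898832963647
shift now-tool m [0.0115 0.0002 0.0471] turn [-0.1519  0.0605 -0.3163]
shift in target axes [0.0114 0.0001 0.0471]
```

Call:
servo_tool:
  moves:
    - [[0, 0, 0], [0.0038, 0, 0.0157], 0]
    - [[0, 0, 0], [0.0038, 0, 0.0157], 0]
    - [[0, 0, 0], [0.0038, 0, 0.0157], 0]
    - [[0, 0, 0], [0, 0, 0], 0]
    - [[0, 0, 0], [0, 0, 0], 0]

```text
time: 15.25
ee_pos: [0.5878, 0.1211, 0.0512]
tcp_rot: [180.0, 15.0, 69.0]
wrist_force: [-0.2, 0.5, 0.1]
opening: -0.0002
grasp_force: 0.0
```

Call:
servo_tool:
  moves:
    - [[0, 0, 0], [0.0005, 0, 0.0019], 0]
    - [[0, 0, 0], [0.0003, 0, 0.001], 0]
    - [[0, 0, 0], [0, 0, 0], 0]

```text
time: 15.55
ee_pos: [0.5877, 0.1211, 0.0475]
tcp_rot: [180.0, 15.0, 69.0]
wrist_force: [-0.5, -0.0, -0.1]
opening: 0.0002
grasp_force: 0.0
```

Call:
servo_tool:
  moves:
    - [[0, 0, 0], [0.0004, 0, 0.0014], 0]
    - [[0, 0, 0], [0, 0, 0], 0]

```text
time: 15.75
ee_pos: [0.5878, 0.1212, 0.046]
tcp_rot: [180.0, 15.0, 69.0]
wrist_force: [1.6, 0.3, 2.5]
opening: -0.0002
grasp_force: 1.3
```

Call:
servo_tool:
  moves:
    - [[0, 0, 0], [0.0004, 0, 0.0014], 0]
    - [[0, 0, 0], [0, 0, 0], 0]

```text
time: 15.95
ee_pos: [0.5879, 0.1215, 0.0445]
tcp_rot: [180.0, 14.9, 69.0]
wrist_force: [1.5, 2.9, 3.1]
opening: 0.0003
grasp_force: 2.0
```

```bash
python3 - <<'E'
from h import *
st()
E
```

```text
t 15.95 clamp mm [-185.9182    0.6623   44.5423] F clamp [-3.2908  0.4062  3.1305] rot [179.9592  14.9348  69.0021] q [ 17.2049  21.4738   7.6804  85.5413 -11.7103 129.1569] open 0.00031081234043196354
```

Call:
servo_tool:
  moves:
    - [[0, 0, 0], [0.0018, 0, 0.0008], 0]
    - [[0, 0, 0], [0.001, 0, 0.001], 0]
    - [[0, 0, 0], [0.001, 0, 0.001], 0]
    - [[0, 0, 0], [0, 0, 0], 0]

```text
time: 16.35
ee_pos: [0.5885, 0.1236, 0.0401]
tcp_rot: [-180.0, 15.0, 69.0]
wrist_force: [-0.4, -1.9, 2.6]
opening: -0.0001
grasp_force: 1.3
```

Call:
servo_tool:
  moves:
    - [[0, 0, 0], [0.001, 0, 0.001], 0]
    - [[0, 0, 0], [0.001, 0, 0.001], 0]
    - [[0, 0, 0], [0, 0, 0], 0]

```text
time: 16.65
ee_pos: [0.589, 0.1252, 0.0379]
tcp_rot: [-180.0, 15.0, 69.0]
wrist_force: [-0.2, -1.7, 2.8]
opening: 0.0003
grasp_force: 1.4
```

```bash
python3 - <<'E'
from h import *
st()
E
```

```text
t 16.65 clamp mm [-189.752     0.3869   37.8645] F clamp [1.6717 0.4568 2.8342] rot [-179.983    15.0088   69.0108] q [ 17.4985  22.0461   7.6617  85.1022 -11.6844 129.4628] open 0.00028166438971830786
```

Nearly at the stop, so mostly vertical from here.

Call:
servo_tool:
  moves:
    - [[0, 0, 0], [0.0005, 0, 0.001], 0]
    - [[0, 0, 0], [0, 0, 0], 0]

```text
time: 16.85
ee_pos: [0.5891, 0.1254, 0.0369]
tcp_rot: [-180.0, 15.0, 69.0]
wrist_force: [-0.7, -1.1, 2.9]
opening: 0.0004
grasp_force: 1.5
```

Call:
servo_tool:
  moves:
    - [[0, 0, 0], [0.0005, 0, 0.001], 0]
    - [[0, 0, 0], [0, 0, 0], 0]

```text
time: 17.05
ee_pos: [0.5892, 0.1256, 0.0359]
tcp_rot: [-180.0, 15.0, 69.0]
wrist_force: [-1.0, -1.1, 4.2]
opening: 0.0003
grasp_force: 1.8
```

```bash
python3 - <<'E'
from h import *
st()
for c in("side",):
    im,d=camera(c)
    x,y=proj(c,cw(-100,100)).astype(int);cv2.imwrite("pics/c5.png",cv2.resize(im[y-80:y+70,x-75:x+75,::-1],(600,600),interpolation=cv2.INTER_CUBIC))
E
```

```text
t 17.05 clamp mm [-190.1956    0.4463   35.8896] F clamp [ 1.3756 -0.5563  4.1979] rot [-179.9967   14.9992   69.0026] q [ 17.5262  22.1262   7.5471  84.8977 -11.6798 129.4955] open 0.00027171958009437246
```

View pics/c5.png

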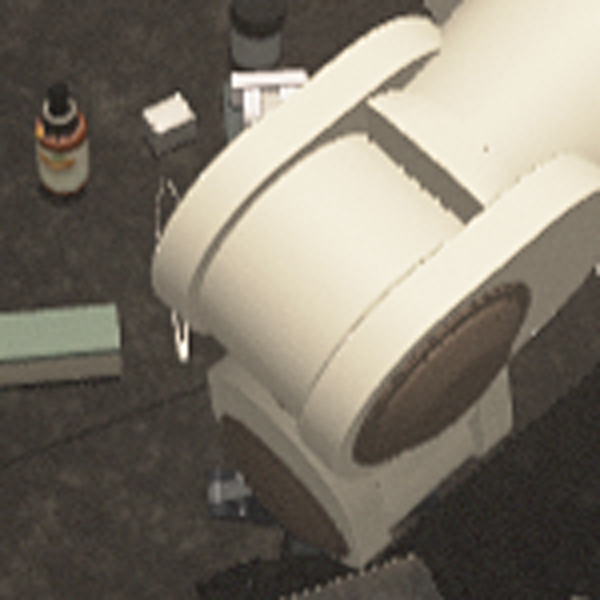

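The arm hides the handle here, so I'll keep going by force until the tab's stop.

Call:
servo_tool:
  moves:
    - [[0, 0, 0], [0.0004, 0, 0.001], 0]
    - [[0, 0, 0], [0, 0, 0], 0]

```text
time: 17.3
ee_pos: [0.5894, 0.1258, 0.035]
tcp_rot: [180.0, 15.0, 69.0]
wrist_force: [-0.4, -0.4, 5.8]
opening: -0.0002
grasp_force: 2.5
```

Call:
servo_tool:
  moves:
    - [[0, 0, 0], [0.0004, 0, 0.001], 0]
    - [[0, 0, 0], [0, 0, 0], 0]

```text
time: 17.5
ee_pos: [0.5895, 0.126, 0.0341]
tcp_rot: [180.0, 15.0, 69.0]
wrist_force: [-1.2, 1.5, 6.1]
opening: -0.0001
grasp_force: 2.8
```

Call:
servo_tool:
  moves:
    - [[0, 0, 0], [0.0004, 0, 0.001], 0]
    - [[0, 0, 0], [0, 0, 0], 0]

```text
time: 17.7
ee_pos: [0.5896, 0.1261, 0.0339]
tcp_rot: [179.9, 15.0, 69.0]
wrist_force: [-3.0, -1.1, 11.7]
opening: -0.0001
grasp_force: 5.2
```

Call:
servo_tool:
  moves:
    - [[0, 0, 0], [0.0004, 0, 0.001], 0]
    - [[0, 0, 0], [0, 0, 0], 0]

```text
time: 17.9
ee_pos: [0.5897, 0.1261, 0.0338]
tcp_rot: [179.9, 15.0, 69.0]
wrist_force: [-5.5, -1.7, 18.7]
opening: 0.0
grasp_force: 7.9
```

```bash
python3 - <<'E'
from h import *
st()
E
```

```text
t 17.9 clamp mm [-190.8015    0.6624   33.7594] F clamp [ 3.5495 -4.5934 18.6716] rot [179.9119  14.9712  68.9932] q [ 17.5718  22.1683   7.3712  84.6007 -11.7073 129.5326] open 2.1714537457392016e-05
```

Call:
servo_tool:
  moves:
    - [[0, 0, 0], [0, 0, -0.001], 0]
    - [[0, 0, 0], [0, 0, -0.004], 0]
    - [[0, 0, 0], [0, 0, -0.01], 0]
    - [[0, 0, 0], [0, 0, -0.03], 0]
    - [[0, 0, 0], [0, 0, -0.04], 0]
    - [[0, 0, 0], [0.02, 0, -0.04], 0]
    - [[0, 0, 0], [0.03, 0, -0.03], 0]
    - [[0, 0, 0], [0.03, 0, -0.03], 0]
    - [[0, 0, 0], [0.04, 0, 0], 0]
    - [[0, 0, 0], [0.04, 0, 0], 0]
    - [[0, 0, 0], [0, 0, 0], 0]
    - [[0, 0, 0], [0, 0, 0], 0]

```text
time: 19.1
ee_pos: [0.6613, 0.3141, 0.1657]
tcp_rot: [-179.8, 15.2, 69.1]
wrist_force: [-0.4, -0.2, 0.4]
opening: 0.0004
grasp_force: 0.0
```

```bash
python3 - <<'E'
from h import *
st()
out=[]
for c in("side","top"):
    im,d=camera(c)
    for n in("coupon","jaw_face","pad_open","release_tab","lens_can","etchant","slide_box"):
        for k in mark_of(n,c)[:1]:
            X=world(c,k["xyz"]);print(c,n,round(k["score"],2),C.inv().apply(X-O)*1000,X)
    x,y=proj(c,cw(-40,60)).astype(int);w=65;out.append(cv2.resize(im[y-w:y+w,x-w:x+w,::-1],(400,400),interpolation=cv2.INTER_CUBIC))
cv2.imwrite("pics/c6.png",np.hstack(out))
E
```

```text
t 19.1 clamp mm [-391.9945    1.5605  165.6782] F clamp [ 0.3172 -0.2876  0.4278] rot [-179.8343   15.1673   69.1225] q [ 29.1111  49.5425  62.2554 114.5482  -9.5554 141.0034] open 0.0004212297094941752
side coupon 0.39 [93.8766  1.2358 14.4129] [ 0.49   -0.1406  0.0144]
side jaw_face 0.49 [ 0.5826  0.7812 -0.9422] [ 0.5224 -0.0531 -0.0009]
side pad_open 0.64 [-100.5919   -0.2821  130.2366] [0.557  0.042  0.1302]
side release_tab 0.46 [-191.737    -1.4472   47.5147] [0.588  0.1277 0.0475]
side lens_can 0.7 [169.3782   5.3958  -4.201 ] [ 0.4674 -0.2127 -0.0042]
side etchant 0.79 [ 70.4419 136.4346   4.6375] [ 0.6248 -0.1662  0.0046]
side slide_box 0.78 [-66.5004 144.5238   3.4965] [ 0.6806 -0.0409  0.0035]
top coupon 0.5 [92.36    3.6055 11.1118] [ 0.4928 -0.14    0.0111]
top pad_open 0.59 [-98.4481  -2.2479 132.9954] [0.5544 0.0406 0.133 ]
top release_tab 0.79 [-192.4277    0.4551   46.4679] [0.59   0.1277 0.0465]
top lens_can 0.48 [168.2335   5.5376  -4.429 ] [ 0.4679 -0.2117 -0.0044]
top etchant 0.57 [ 73.4245 139.5087  -0.7195] [ 0.6267 -0.1701 -0.0007]
top slide_box 0.9 [-66.0984 150.776   -3.0223] [ 0.6863 -0.0435 -0.003 ]
```

View pics/c6.png

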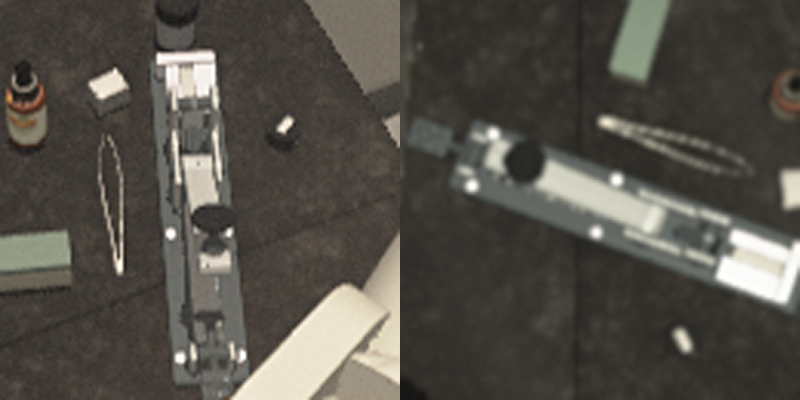

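The handle is up again, with the pad at (212,218) in the side crop. The coupon reads about 92–94 mm, which is home, and the bystanders have not moved. Handing in.

```bash
python3 -c "
from workcell import job_done
print(job_done())"
```

```text
the job is handed in; nothing more can be done
None
```

The pliers were squeezed shut by the thumb pad, stayed locked with the hand off, and sprang open when the release tab was pressed; the coupon measures home to within camera accuracy, the things around it are undisturbed, and the job is handed in (no verdict was returned).

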